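# Press the proud plug home

## Robot

A 6-joint arm with a two-finger parallel gripper is mounted at the origin on the work surface. World frame = base frame: x ahead of the robot, y to its left, z up, the work surface at z = 0. Lengths are in mm, angles in rad, forces in N, time in s.
With the tool pointing down it reaches from about 275 to 725 mm from the base axis. Payload 15.9 kg.
Tool frame: the origin (TCP) lies midway between the tips of the shut fingers; the grasp point (between the pads) lies 19 mm behind it; z points along the fingers, x is the direction in which the jaws open and shut, and the axes are right-handed (so a half turn about z gives the same grasp; the last joint's range is limited). The gripper opens to 85 mm and grips with 20 to 120 N. Pads are 22 mm wide; open, the fingers measure 114 mm over their backs; the gripper's body (76 mm by 85 mm) begins 54 mm behind the grasp point. The pads swing forward as they close: fully open they stand 13 mm farther back than shut.
Start: joints at [-1.167, 0.213, -0.034, 1.323, 0, 1.571], TCP at [196.45, -459.775, 208.806] pointing down, gripper open.
Joint ranges: [-2.98, 2.98], [-0.74, 1.72], [-1.14, 1.35], [-2.1, 2.04], [-1.57, 1.44], [-3.14, 3.14]. Speed limits (rad/s): [1.89, 1.89, 2.39, 2.57, 3.14, 3.14].

## Interface

Orientations are given as a unit quaternion [x, y, z, w].
In Python, from cell import r, capture, camera_info gives the robot as it stands. The module is installed in compiled form; this text tells all that it offers.
- The arm moves only by the tool play_rows, never from a script. Its argument "commands" is a list of rows, each a list of 6 numbers: the shift along the tool's x, y, z in mm, then the turn, a rotation vector about the tool's x, y, z in degrees. A call has 1 to 5 rows; each row is the pose to reach, as a shift and turn from the pose measured when the call began, along the tool's axes at that moment; what a row does not reach only later rows make up. A row lasts 1/8 s, in which the tool goes at most 62.5 mm and 10.7 degrees, less where a joint would pass 70% of its speed; a pose out of reach is approached as far as the arm can. A call with a gripper value outside its range is refused whole. "hand" is the finger opening in mm, from 0 to 85.4, set as the call begins (left out, the last holds). The fingers move at their own pace and stop on an object; "squeeze" is the grip in N (left out, the last holds). Time passes only in rows, so rows that repeat a pose let the fingers close. It gives the time, the measured TCP pose, the force and the opening at its end, in the units of the state.
- r.get_obs(): the state, without advancing time (a new reading comes with each control period).
- capture(name): name is "scene" or "top" or "wrist"; returns the picture (384x512x3 uint8, blue, green, red); there is no depth.
- camera_info(name): a dict with "intrinsics" (3x3 intrinsics, pixels), "R" (3x3) and "t" (3): a world point X has camera coordinates R X + t; the wrist camera has in their place "T_tool_cam" (4x4, takes a point from camera to tool coordinates, whose origin is the TCP and whose axes are the tool frame's). Camera axes: x right, y down, z forward; pixel columns grow to the right and rows downward; lengths in mm; the calibration is good to about 2 mm. A picture is of the moment at which its call begins: read the wrist's pose just before it. camera_info takes no time and is no camera call.
- r.hand_in(): hands the job in, once; it reports no verdict.
The state is a dict: "t": time; "joint_pos": joint angles; "joint_velocities": joint speeds; "joint_efforts": joint torques, N m; "tcp_pos": TCP position; "eef_rot": TCP orientation; "force": force on the tool from outside, world axes, zero at the start; "torque": the same for the moment, N m; "width": finger opening in mm.
Only numpy, scipy, OpenCV 4.12 (cv2) and the standard library are available. Lean on these libraries where they do the work, as an engineer would, in place of code of your own. Each camera call takes 0.05 s, during which the arm holds its last target. There are 200 camera calls.

## Task

On the wooden frame held on the bench, one round-headed plug has not gone in: its head stands up on its stem, clear of the wood. Press that plug gently straight down with the fingertips until its head sits fully home on the wood like the other plugs, then withdraw. Do not touch the other plugs or the two bare headless pins, do not pull the plug up, and leave the bottle, jar, offcut and screwdriver where they are.

Things in the scene. Friction and masses are not known exactly. Their poses are not given: they have to be found in the camera images.
- plug_proud (a joint): how far the proud plug has been pushed down, in m along the vertical: 0.026 is fully home (head resting on the wood, where it meets a hard stop); at the start it reads 0.005 to 0.010, so its head stands 16 to 21 mm clear of the wood. It slides straight down with about 3 N, has no spring and stays where it is left. Its head may split under more than 35 N. Pulled up, the reading falls.
- plug_proud_top (a point): centre of the flat top of the proud plug's head. The head is 26 mm across (the flat top 18 mm) and 7 mm thick, on a visible round stem 12 mm across; same dark wood as the other plugs and pins. Fully home, this point is 47 mm above the table.
- frame: wooden ladder frame lying flat on the bench, held between four steel bench dogs (22 mm across, 25 mm high) and immovable: 180 mm (its x) by 290 mm (its y), 40 mm high, all members 45 mm wide; two long rails along y, three cross rails, two open bays of 90 x 75 mm. Origin at the centre of its underside. On its top are six places, at x = +-67.5 mm and y = -120, 0, +120 mm, that hold the proud plug, three plugs already home and two bare pins in any order.
- plug_home1: First wooden button plug fully home: round head 26 mm across and 7 mm high lying flat on the frame's top. Origin at the centre of the head's underside, on the wood. Fixed. To be left untouched.
- plug_home2: Second wooden button plug fully home: round head 26 mm across and 7 mm high lying flat on the frame's top. Origin at the centre of the head's underside, on the wood. Fixed. To be left untouched.
- plug_home3: Third wooden button plug fully home: round head 26 mm across and 7 mm high lying flat on the frame's top. Origin at the centre of the head's underside, on the wood. Fixed. To be left untouched.
- pin1: First bare dowel pin without a head, 10 mm across, standing upright 25 mm out of the frame on purpose. Origin at its foot, on the frame's top. Fixed. To be left untouched.
- pin2: Second bare dowel pin without a head, 10 mm across, standing upright 25 mm out of the frame on purpose. Origin at its foot, on the frame's top. Fixed. To be left untouched.
- glue_bottle: white glue bottle, 54 mm across, 100 mm high, standing beside the frame. Loose bystander, to be left where it is. Origin at the centre of its underside.
- jar: small glass jar with a steel cap, 44 mm across, 50 mm high, standing in one bay of the frame. Loose bystander, to be left where it is. Origin at the centre of its underside.
- offcut: dark wood offcut 45 x 35 x 30 mm high, lying in the other bay. Loose bystander, to be left where it is. Origin at the centre of its underside.
- screwdriver: screwdriver, about 0.2 m long and under 35 mm thick, lying on the bench beside the frame. Loose bystander, to be left where it is. It lies along its own x.

How it is judged (in metres and radians):
On the way:
1. the fingertips press the proud plug down (contact force between the fingers and plug_proud above 0.5 N and value of joint plug_proud above 0.014 m), for 0.02 s.
At the end, for the whole second after the job is handed in: The proud plug is fully home, its head within 1.5 mm of the wood, and the bottle, jar, offcut and screwdriver are within 15 mm of where they were (value of joint plug_proud above 0.0245 m and distance of each of glue_bottle, jar, offcut, screwdriver from where it was at the start of the episode below 0.015 m); the robot touches nothing.
It fails at once if a seated plug or a bare pin is touched (more than 1 N) (contact force between any of the fingers, the arm and plug_home1 above 1 N or contact force between any of the fingers, the arm and plug_home2 above 1 N or contact force between any of the fingers, the arm and plug_home3 above 1 N or contact force between any of the fingers, the arm and pin1 above 1 N or contact force between any of the fingers, the arm and pin2 above 1 N).
It fails at once if the proud plug is pressed with more than 35 N (contact force between any of the fingers, the arm and plug_proud above 35 N).
It fails at once if the proud plug is pulled up (value of joint plug_proud below 0.003 m).
It fails at once if a loose bystander is moved more than 15 mm (distance of any of glue_bottle, jar, offcut, screwdriver from where it was at the start of the episode above 0.015 m).
It also fails if it takes over 32 s, if anything falls off the work surface, if the arm or the gripper's body presses on something with over 40 N, if the wrist force passes 120 N, or if a joint passes its speed limit or range.

## Working session

There is one attempt and no reset: what is moved stays moved. The work goes in short steps, Python scripts to look and compute and a tool call to move; the robot and the scene stay as the last step left them, time stands still between calls to the robot, and variables do not carry over. Pictures are saved under pics/ and viewed, about 8 in all and at most 12, crops included, and the job is handed in when it is done.

Besides the shell and the picture viewer there is one more tool, called as name(argument=value, ...), one argument or row to a line, values as JSON. play_rows: Moves the arm, as the interface text tells. Its arguments: {"type":"object","properties":{"commands":{"type":"array","items":{"type":"array","items":{"type":"number"}}},"hand":{"type":"number"},"squeeze":{"type":"number"}},"required":["commands"]}

```bash
mkdir -p pics; python3 - <<'E'
from cell import r,capture,camera_info
import cv2,numpy as np
o=r.get_obs();print(o)
for n in("top","scene"):
    cv2.imwrite(f"pics/{n}0.png",capture(n));i=camera_info(n);print(n,i)
print(camera_info("wrist"))
E
```

```text
{'t': 0.0, 'joint_pos': array([-1.16698588e+00,  2.13364590e-01, -3.50237203e-02,  1.32351384e+00,
        1.53147653e-05,  1.57079962e+00]), 'joint_velocities': array([ 2.92900708e-05, -1.80088397e-03, -1.37577553e-03, -1.10630689e-03,
        4.74119548e-05,  9.17365177e-04]), 'joint_efforts': array([ 9.69221162e-06, -6.86172295e+01,  4.87113404e+01,  1.76837394e-02,
       -1.10234100e-05,  4.87295836e-05]), 'tcp_pos': array([ 196.32762803, -459.45622214,  208.32600637]), 'eef_rot': array([ 8.34542298e-01, -5.50943598e-01, -4.57211629e-04, -3.11012847e-04]), 'force': array([-0.37520388,  0.16487956,  0.17518029]), 'torque': array([ 0.00788797, -0.02662555, -0.00227673]), 'width': 85.2363383374685}
top {'intrinsics': array([[453.65797588,   0.        , 254.18534555],
       [  0.        , 453.65797588, 198.52064862],
       [  0.        ,   0.        ,   1.        ]]), 'R': array([[ 0.00444119, -0.99965566,  0.02586172],
       [-0.98063837, -0.00941702, -0.19560088],
       [ 0.19577706, -0.02449229, -0.98034253]]), 't': array([ -9.0386442 , 554.19090408, 854.83890817])}
scene {'i
[... 238 characters left out ...]
 [ 4.89942664e-01, -6.12892785e-01, -6.19934367e-01],
       [-3.87174997e-01,  4.84163350e-01, -7.84653664e-01]]), 't': array([-441.51714095, -212.09810614, 1008.79702612])}
{'intrinsics': array([[291.4508812 ,   0.        , 253.93025004],
       [  0.        , 291.4508812 , 189.3015684 ],
       [  0.        ,   0.        ,   1.        ]]), 'T_tool_cam': array([[ 9.99999523e-01, -5.14089254e-04, -8.30175718e-04,
        -4.18928403e-01],
       [ 7.24926188e-04,  9.60447832e-01,  2.78459040e-01,
        -7.06212127e+01],
       [ 6.54187668e-04, -2.78459509e-01,  9.60447746e-01,
        -1.65141040e+02],
       [ 0.00000000e+00,  0.00000000e+00,  0.00000000e+00,
         1.00000000e+00]])}
```

View pics/top0.png

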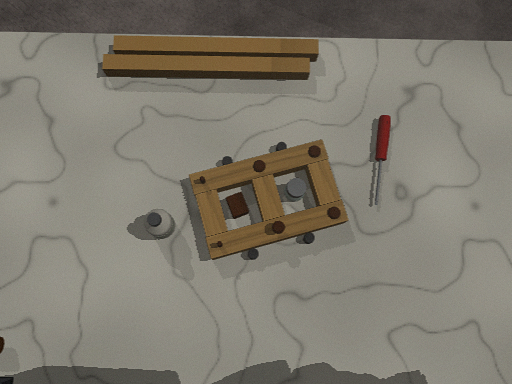

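View pics/scene0.png

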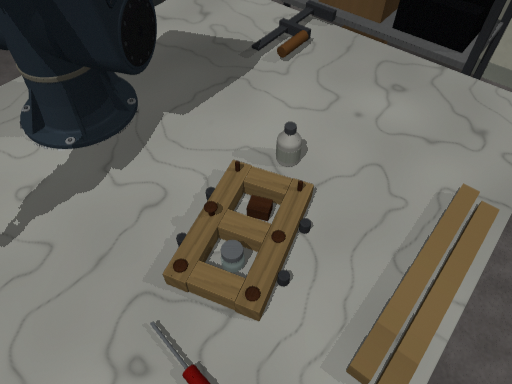

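Both views show the frame with the bottle, screwdriver, jar and offcut. In the top view the four heads are at about (259,166), (314,152), (278,227) and (333,213), and the pins are at (202,181) and (219,244). In the scene view the same heads are at (278,237), (252,293), (211,208) and (180,265). I'll triangulate them to find the proud one.

```bash
cat > h.py <<'E'
import cv2,numpy as np
from cell import r,capture,camera_info
def ray(info,uv):
    d=info["R"].T@np.linalg.solve(info["intrinsics"],[uv[0],uv[1],1.]); return -info["R"].T@info["t"],d/np.linalg.norm(d)
def plane(info,uv,z):
    c,d=ray(info,uv); return c+d*(z-c[2])/d[2]
def tri(rs):
    A=sum(np.eye(3)-np.outer(d,d) for c,d in rs);b=sum((np.eye(3)-np.outer(d,d))@c for c,d in rs)
    X=np.linalg.solve(A,b);return X,[np.linalg.norm(np.cross(X-c,d)) for c,d in rs]
def blob(im,uv,rad=11,k=0.45):
    # dark wood: red channel well below the light wood
    x,y=map(int,uv);p=im[y-rad:y+rad+1,x-rad:x+rad+1].astype(float)
    m=(p[...,2]<75)&(p[...,2]>p[...,0]*1.3)
    n,l,s,c=cv2.connectedComponentsWithStats(m.astype(np.uint8))
    i=1+np.argmax(s[1:,4]);return c[i]+[x-rad,y-rad],s[i]
E
python3 - <<'E'
from h import *
T,S=cv2.imread("pics/top0.png"),cv2.imread("pics/scene0.png")
it,is_=camera_info("top"),camera_info("scene")
for a,b in [((259,166),(278,237)),((314,152),(252,293)),((278,227),(211,208)),((333,213),(180,265))]:
    ca,sa=blob(T,a);cb,sb=blob(S,b)
    X,e=tri([ray(it,ca),ray(is_,cb)]);print(ca.round(1),sa[2:],cb.round(1),sb[2:],X.round(1),np.round(e,1))
for a in((202,181),(219,244)):print(plane(it,a,60).round(1))
def crop(I,x0,y0,x1,y1,k):return cv2.resize(I[y0:y1,x0:x1],None,fx=k,fy=k,interpolation=cv2.INTER_CUBIC)
a=crop(S,160,155,320,320,3.5);cv2.imwrite("pics/c1.png",a)
E
```

```text
[258.7 165.7] [ 12  12 118] [278. 236.] [ 15  13 149] [626.  -14.2  42.9] [0.4 0.4]
[313.8 151.2] [ 13  12 121] [252.3 293.1] [ 16  15 195] [ 658.8 -128.8   42.4] [0.5 0.5]
[275.5 227.6] [ 18  14 188] [212.6 207.8] [ 19  15 204] [496.4 -47.1  53.9] [0.8 0.8]
[333.2 212.5] [ 14  12 131] [180.  265.2] [ 16  14 171] [ 529.4 -166.2   41.9] [0.1 0.1]
[588.   99.7  60. ]
[462.1  63.2  60. ]
```

View pics/c1.png

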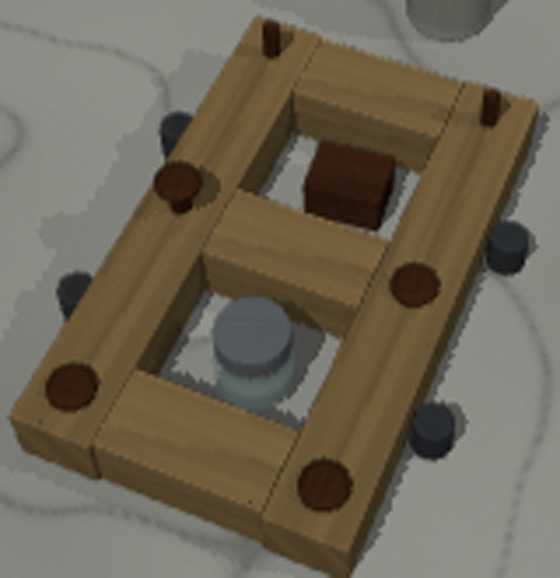

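The proud plug is the one at top (278,227) and scene (211,207): its stem shows, and it triangulates about 11 mm or more higher than the others. Completing the rectangle from the other three heads (spacings 119 and 135 mm, as specified) puts it at about (496.6, -51.6). I'll cross-check that against the rays, then work out the move.

```bash
cat >> h.py <<'E'
from scipy.spatial.transform import Rotation as Ro
def rel(p):
    o=r.get_obs();return Ro.from_quat(o["eef_rot"]).inv().apply(np.array(p)-o["tcp_pos"]).round(1)
E
python3 - <<'E'
from h import *
it,is_=camera_info("top"),camera_info("scene")
for z in(63,66,68):print(z,plane(it,(278,227),z).round(1),plane(is_,(211,206.9),z).round(1))
print(tri([ray(it,(278,227)),ray(is_,(211,206.9))]))
print(rel([497,-51,130]),rel([497,-51,200]))
E
```

```text
63 [496. -52.  63.] [498.4 -51.2  63. ]
66 [495.6 -51.8  66. ] [500.1 -52.6  66. ]
68 [495.3 -51.6  68. ] [501.3 -53.6  68. ]
(array([496.89206578, -51.29018249,  61.47437024]), [np.float64(1.0928953000337975), np.float64(1.09289530003378)])
[-257.4 -437.    78.6] [-257.5 -437.     8.6]
```

play_rows(
  commands=[
    [-31,-52,2,0,0,0],
    [-62,-104,4,0,0,0],
    [-92,-157,5,0,0,0],
    [-123,-209,6,0,0,0],
    [-154,-261,8,0,0,0],
  ],
  hand=0,
  squeeze=20,
)

```text
t: 0.72
tcp_pos: [376.5, -213.5, 200.4]
eef_rot: [0.834, -0.551, -0.0, -0.0]
force: [0.8, -0.6, -0.9]
width: 0.0
```

play_rows(
  commands=[
    [-26,-44,10,0,0,0],
    [-52,-88,20,0,0,0],
    [-78,-132,35,0,0,0],
    [-95,-160,50,0,0,0],
    [-100,-170,60,0,0,0],
  ],
)

```text
t: 1.35
tcp_pos: [493.9, -53.4, 139.5]
eef_rot: [0.835, -0.55, -0.001, -0.0]
force: [-0.6, 0.2, 0.3]
width: -0.1
```

```bash
python3 - <<'E'
from h import *
o=r.get_obs();print(o["t"],o["tcp_pos"].round(1),o["eef_rot"].round(4),o["force"].round(2),o["width"],rel([497,-51.5,85]))
im=capture("wrist");cv2.imwrite("pics/w1.png",im)
i=camera_info("wrist");T=i["T_tool_cam"];R=Ro.from_quat(o["eef_rot"]).as_matrix()
for p in([497,-51.5,65],[497,-51.5,40],[626,-14,47],[529.4,-166,47]):
    c=np.linalg.inv(T)@np.r_[R.T@(np.array(p)-o["tcp_pos"]),1];q=i["intrinsics"]@c[:3];print(p,(q[:2]/q[2]).round(1))
E
```

```text
1.35 [493.9 -53.4 139.5] [ 0.8351 -0.5502 -0.0009 -0.    ] [-0.61  0.15  0.33] -0.07633861351328326 [-0.4 -3.7 54.5]
[497, -51.5, 65] [254.2 186.4]
[497, -51.5, 40] [254.2 179.2]
[626, -14, 47] [275.1  16.7]
[529.4, -166, 47] [381.5 197.2]
```

View pics/w1.png

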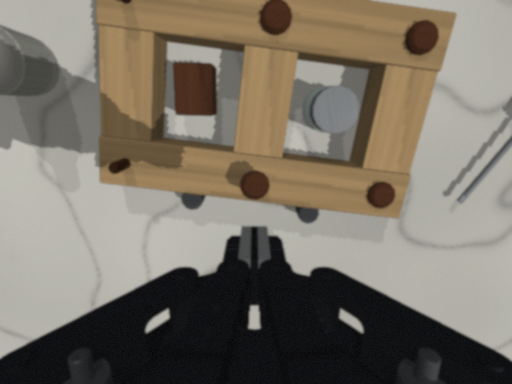

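The wrist picture has the proud head at (255,184), where I predicted (254,186), and its neighbours also match to about 2 px. The fingers are shut. Next I descend to just above the head.

play_rows(
  commands=[
    [0,-4,20,0,0,0],
    [0,-4,40,0,0,0],
    [0,-4,58,0,0,0],
    [0,-4,60,0,0,0],
    [0,-4,60,0,0,0],
  ],
)

```text
t: 2.02
tcp_pos: [497.3, -52.4, 79.2]
eef_rot: [0.835, -0.551, -0.001, 0.0]
force: [0.2, -0.5, -0.3]
width: 0.1
```

```bash
python3 - <<'E'
from h import *
o=r.get_obs();print(o["t"],o["tcp_pos"].round(1),o["force"].round(2),rel([497,-51.5,47]))
s=capture("scene");cv2.imwrite("pics/s2.png",np.hstack([cv2.resize(s[130:260,150:290],None,fx=2.8,fy=2.8),cv2.resize(capture("wrist")[130:260,185:325],None,fx=2.8,fy=2.8)]))
E
```

```text
2.025 [497.3 -52.4  79.2] [ 0.19 -0.54 -0.33] [-0.8 -0.1 32.2]
```

View pics/s2.png

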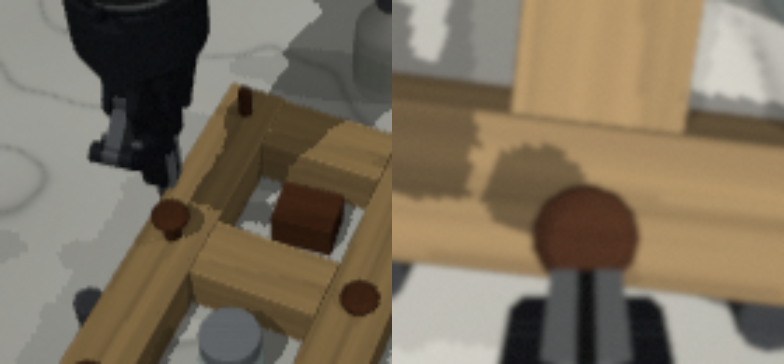

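The shut tips are centred over the head with a small gap. I'll press down slowly and watch the force.

play_rows(
  commands=[
    [-1,0,3,0,0,0],
    [-1,0,6,0,0,0],
    [-1,0,9,0,0,0],
    [-1,0,12,0,0,0],
    [-1,0,15,0,0,0],
  ],
)

```text
t: 2.75
tcp_pos: [497.2, -51.2, 64.2]
eef_rot: [0.835, -0.551, -0.001, -0.0]
force: [0.7, -0.9, -0.5]
width: 0.1
```

play_rows(
  commands=[
    [0,0,2,0,0,0],
    [0,0,4,0,0,0],
    [0,0,6,0,0,0],
    [0,0,8,0,0,0],
    [0,0,10,0,0,0],
  ],
)

```text
t: 3.38
tcp_pos: [497.2, -51.2, 54.1]
eef_rot: [0.835, -0.551, -0.001, -0.0]
force: [0.2, -0.7, -0.2]
width: 0.2
```

The force stays near zero although 3 N was expected by now, so I'll look before going further.

```bash
python3 - <<'E'
from h import *
o=r.get_obs();print(o["t"],o["tcp_pos"].round(1),o["force"].round(2),o["torque"].round(3))
s=capture("scene");cv2.imwrite("pics/s3.png",np.hstack([cv2.resize(s[170:250,170:250],None,fx=4.8,fy=4.8),cv2.resize(capture("wrist")[150:260,200:310],(384,384))]))
E
```

```text
3.375 [497.2 -51.2  54.1] [ 0.16 -0.72 -0.18] [ 0.002  0.02  -0.037]
```

View pics/s3.png

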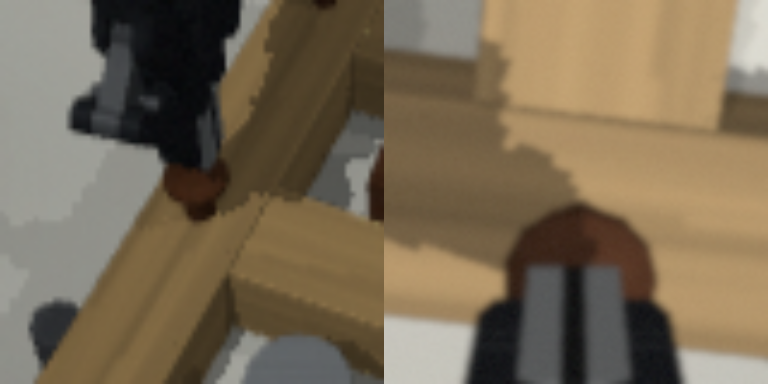

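The tips are on the head, which still stands a few mm clear with its stem showing. With friction only, the force can read about zero at rest. I'll continue in small steps.

play_rows(
  commands=[
    [0,0,1.5,0,0,0],
    [0,0,3,0,0,0],
    [0,0,4.5,0,0,0],
  ],
)

```text
t: 3.85
tcp_pos: [497.0, -51.1, 49.3]
eef_rot: [0.835, -0.551, -0.001, -0.0]
force: [0.6, 0.5, 0.9]
width: 0.1
```

play_rows(
  commands=[
    [0,0,1,0,0,0],
    [0,0,1.5,0,0,0],
  ],
)

```text
t: 4.1
tcp_pos: [497.0, -51.1, 47.8]
eef_rot: [0.835, -0.551, -0.001, -0.0]
force: [0.8, 1.0, -0.5]
width: 0.0
```

play_rows(
  commands=[
    [0,0,0.6,0,0,0],
  ],
)

```text
t: 4.22
tcp_pos: [497.0, -51.1, 47.2]
eef_rot: [0.835, -0.551, -0.001, -0.0]
force: [0.4, -0.4, 0.1]
width: 0.2
```

play_rows(
  commands=[
    [0,0,0.6,0,0,0],
  ],
)

```text
t: 4.35
tcp_pos: [497.1, -51.1, 46.6]
eef_rot: [0.835, -0.551, -0.001, -0.0]
force: [-0.2, -0.8, 0.1]
width: -0.2
```

```bash
python3 - <<'E'
from h import *
o=r.get_obs();print(o["t"],o["tcp_pos"].round(1),o["force"].round(2),o["torque"].round(3))
s=capture("scene");cv2.imwrite("pics/s4.png",np.hstack([cv2.resize(s[170:250,170:250],None,fx=4.8,fy=4.8),cv2.resize(capture("wrist")[150:260,200:310],(384,384))]))
E
```

```text
4.35 [497.1 -51.1  46.6] [-0.17 -0.82  0.1 ] [-0.039  0.015  0.032]
```

View pics/s4.png

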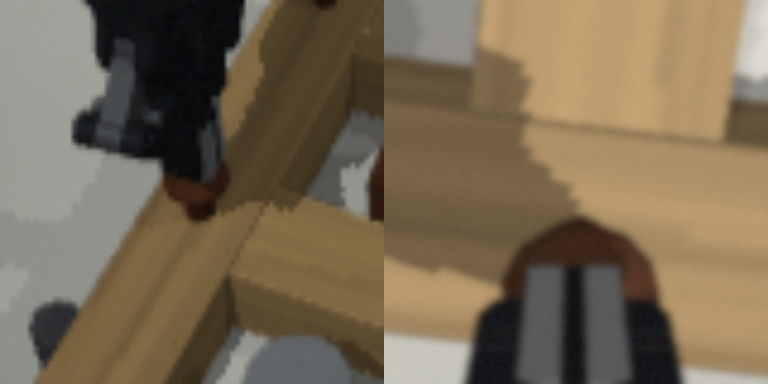

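This disagrees with what I expected. The tool reads z = 46.6 with no force, yet the head has hardly moved in the scene view. I'll stop pressing and measure the head and tips from these pictures.

```bash
python3 - <<'E'
from h import *
o=r.get_obs();print(o["tcp_pos"].round(2),o["width"],o["joint_pos"].round(4),o["joint_efforts"].round(2))
w=capture("wrist");s=capture("scene");t=capture("top")
cv2.imwrite("pics/fw.png",w);cv2.imwrite("pics/fs.png",s);cv2.imwrite("pics/ft.png",t)
S0=cv2.imread("pics/scene0.png")
z=lambda I,x,y,n:cv2.resize(I[y-n:y+n,x-n:x+n],(390,390),interpolation=cv2.INTER_NEAREST)
def g(I):return np.clip(I.astype(float)*1.8,0,255).astype(np.uint8)
cv2.imwrite("pics/s5.png",g(np.hstack([z(S0,211,205,20),z(s,211,205,20)])))
it=camera_info("scene")
for p in([497,-51.2,46.6],[497,-51.2,57],[497,-51.2,65]):
    q=it["intrinsics"]@(it["R"]@np.array(p)+it["t"]);print(p,(q[:2]/q[2]).round(1),((q[:2]/q[2]-[191,185])*9.75).round())
E
```

```text
[497.01 -51.15  46.52] 0.35168481620128805 [-1.0320e-01  3.0560e-01 -3.3760e-01  9.2950e-01  9.0000e-04  2.6336e+00] [-0.000e+00 -7.168e+01  4.342e+01 -4.000e-02  0.000e+00 -0.000e+00]
[497, -51.2, 46.6] [211.2 211.7] [197. 260.]
[497, -51.2, 57] [210.7 208.4] [192. 229.]
[497, -51.2, 65] [210.3 205.9] [188. 204.]
```

View pics/s5.png

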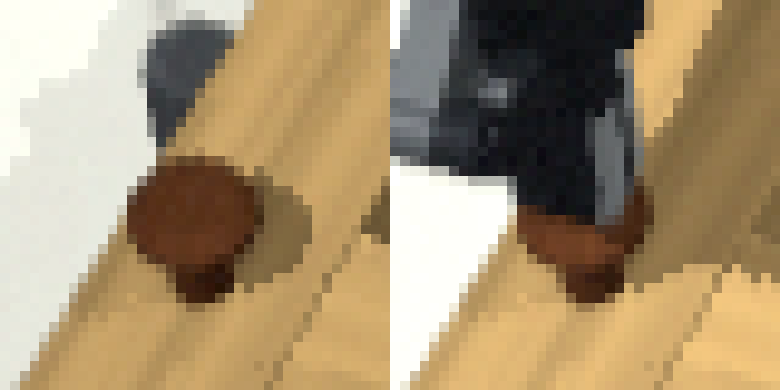

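The two crops (start on the left, now on the right) show the head unmoved. The visible tips end at about y = 215 in the crop, which corresponds to z of about 61 or higher. With no force, the tips must really be higher than the reported TCP and still at or just above the head. So I can't rely on z = 47 as the end point, and I'll go on in small steps guided by force and pictures.

play_rows(
  commands=[
    [0,0,1,0,0,0],
    [0,0,2,0,0,0],
  ],
)

```text
t: 4.85
tcp_pos: [497.0, -51.1, 44.5]
eef_rot: [0.835, -0.551, -0.001, -0.0]
force: [-0.3, -0.5, -0.2]
width: 0.5
```

```bash
cat >> h.py <<'E'
def headshift(im,ref):
    # vertical shift of the head's lower rim against the start picture: columns through the head, brown-to-wood step below it
    d=np.abs(im[203:222,203:219].astype(float)-ref[203:222,203:219]).sum(2);return d.mean(1).round(0)
E
python3 - <<'E'
from h import *
o=r.get_obs();print(o["t"],o["tcp_pos"].round(1),o["force"].round(2))
s=capture("scene");print(headshift(s,cv2.imread("pics/scene0.png")),headshift(s,cv2.imread("pics/fs.png")))
E
```

```text
4.85 [497.  -51.1  44.5] [-0.3  -0.48 -0.2 ]
[96. 66. 54. 44. 38. 19. 17. 18. 20. 22. 22. 28. 27. 34. 34. 35. 35. 34.
 36.] [12.  5. 15. 12. 19. 10.  4.  2.  2.  3.  3.  3.  2.  2.  1.  1.  1.  2.
  2.]
```

The head is still unmoved and there is no contact force, so I keep going.

play_rows(
  commands=[
    [0,0,1,0,0,0],
    [0,0,2,0,0,0],
  ],
)

```text
t: 5.15
tcp_pos: [497.0, -51.1, 42.4]
eef_rot: [0.835, -0.551, -0.001, 0.0]
force: [0.1, -0.6, 2.8]
width: 0.3
```

play_rows(
  commands=[
    [0,0,1,0,0,0],
    [0,0,2,0,0,0],
  ],
)

```text
t: 5.4
tcp_pos: [497.0, -51.1, 40.4]
eef_rot: [0.835, -0.551, -0.001, -0.0]
force: [-0.5, -0.2, 2.5]
width: -0.3
```

```bash
python3 - <<'E'
from h import *
o=r.get_obs();print(o["t"],o["tcp_pos"].round(1),o["force"].round(2))
s=capture("scene");print(headshift(s,cv2.imread("pics/fs.png")))
cv2.imwrite("pics/fs2.png",s);w=capture("wrist")
z=lambda I,x,y,n:cv2.resize(I[y-n:y+n,x-n:x+n],(390,390),interpolation=cv2.INTER_NEAREST)
cv2.imwrite("pics/s6.png",np.clip(np.hstack([z(s,211,205,20),z(w,255,220,40)])*1.8,0,255).astype(np.uint8))
E
```

```text
5.4 [497.  -51.1  40.4] [-0.46 -0.19  2.5 ]
[15. 20. 25. 22. 35. 46. 32. 24. 23. 40. 20. 15. 14.  6.  5.  2.  2.  2.
  2.]
```

View pics/s6.png

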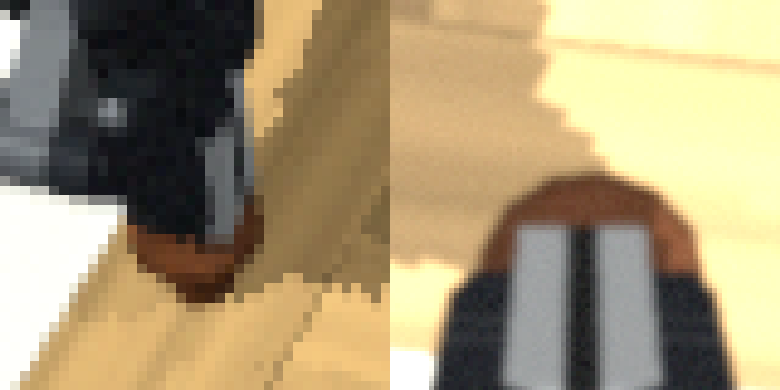

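Contact now: about 2.7 N, and the head is moving down, with less stem visible and the tips centred on the head in both views. Contact was at a TCP reading of about 43, and 16–21 mm of travel puts the stop at about 22–28. I continue in small steps.

play_rows(
  commands=[
    [0,0,1.5,0,0,0],
    [0,0,3,0,0,0],
    [0,0,4.5,0,0,0],
    [0,0,6,0,0,0],
  ],
)

```text
t: 6.0
tcp_pos: [497.0, -51.1, 34.2]
eef_rot: [0.835, -0.551, -0.001, 0.0]
force: [0.8, 0.4, 2.6]
width: 0.0
```

play_rows(
  commands=[
    [0,0,1,0,0,0],
    [0,0,2,0,0,0],
    [0,0,3,0,0,0],
    [0,0,4,0,0,0],
  ],
)

```text
t: 6.5
tcp_pos: [497.0, -51.1, 30.1]
eef_rot: [0.835, -0.551, -0.001, 0.0]
force: [-0.2, 0.1, 2.1]
width: -0.1
```

```bash
python3 - <<'E'
from h import *
o=r.get_obs();print(o["t"],o["tcp_pos"].round(1),o["force"].round(2))
s=capture("scene");cv2.imwrite("pics/fs3.png",s)
z=lambda I,x,y,n:cv2.resize(I[y-n:y+n,x-n:x+n],(390,390),interpolation=cv2.INTER_NEAREST)
cv2.imwrite("pics/s7.png",np.clip(np.hstack([z(s,211,205,20),z(s,180,265,20)])*1.8,0,255).astype(np.uint8))
E
```

```text
6.5 [497.  -51.1  30.1] [-0.21  0.14  2.06]
```

View pics/s7.png

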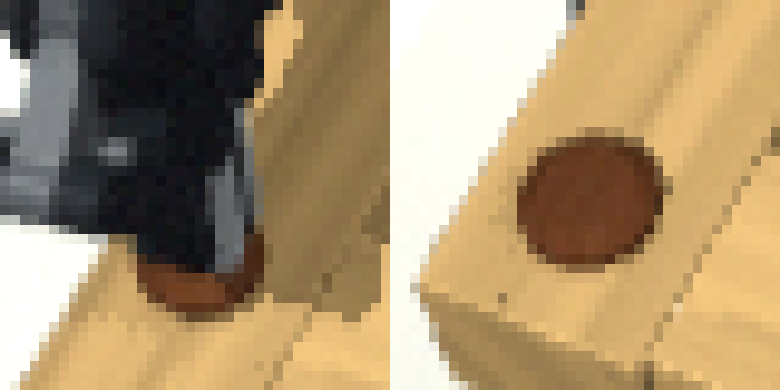

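The head is down about 13 mm, the stem is hidden and the force is a steady 2–3 N. From here I take finer steps towards the stop.

play_rows(
  commands=[
    [0,0,0.7,0,0,0],
    [0,0,1.4,0,0,0],
  ],
)

```text
t: 6.8
tcp_pos: [497.0, -51.1, 28.6]
eef_rot: [0.835, -0.551, -0.001, 0.0]
force: [-0.1, 0.4, 2.9]
width: 0.1
```

play_rows(
  commands=[
    [0,0,0.5,0,0,0],
    [0,0,1,0,0,0],
  ],
)

```text
t: 7.05
tcp_pos: [497.0, -51.1, 27.6]
eef_rot: [0.835, -0.551, -0.001, 0.0]
force: [-0.4, -0.4, 2.6]
width: -0.1
```

play_rows(
  commands=[
    [0,0,0.5,0,0,0],
  ],
)

```text
t: 7.18
tcp_pos: [497.0, -51.1, 27.1]
eef_rot: [0.835, -0.551, -0.001, -0.0]
force: [0.3, -0.9, 3.0]
width: 0.1
```

play_rows(
  commands=[
    [0,0,0.5,0,0,0],
  ],
)

```text
t: 7.3
tcp_pos: [497.0, -51.1, 26.5]
eef_rot: [0.835, -0.551, -0.001, 0.0]
force: [-1.5, 0.4, 3.0]
width: 0.0
```

play_rows(
  commands=[
    [0,0,0.5,0,0,0],
  ],
)

```text
t: 7.42
tcp_pos: [497.0, -51.1, 26.0]
eef_rot: [0.835, -0.551, -0.001, -0.0]
force: [0.2, 0.1, 2.3]
width: -0.0
```

play_rows(
  commands=[
    [0,0,0.5,0,0,0],
  ],
)

```text
t: 7.55
tcp_pos: [497.0, -51.1, 25.4]
eef_rot: [0.835, -0.551, -0.001, 0.0]
force: [0.0, 0.9, 2.5]
width: 0.3
```

play_rows(
  commands=[
    [0,0,0.5,0,0,0],
  ],
)

```text
t: 7.68
tcp_pos: [497.0, -51.1, 24.9]
eef_rot: [0.835, -0.551, -0.001, 0.0]
force: [-0.2, -0.3, 1.8]
width: 0.1
```

play_rows(
  commands=[
    [0,0,0.5,0,0,0],
  ],
)

```text
t: 7.8
tcp_pos: [497.0, -51.2, 24.5]
eef_rot: [0.835, -0.551, -0.001, -0.0]
force: [-2.1, -0.3, 12.5]
width: 0.1
```

play_rows(
  commands=[
    [0,0,0.5,0,0,0],
  ],
)

```text
t: 7.92
tcp_pos: [497.1, -51.1, 24.4]
eef_rot: [0.835, -0.551, -0.001, -0.0]
force: [-4.9, -0.1, 19.4]
width: 0.1
```

play_rows(
  commands=[
    [0,0,0.4,0,0,0],
  ],
)

```text
t: 8.05
tcp_pos: [497.1, -51.1, 24.4]
eef_rot: [0.835, -0.55, -0.001, -0.0]
force: [-4.3, 0.0, 12.7]
width: 0.5
```

The hard stop shows at z = 24.4, with the force at 12–19 N, under the 35 N limit, and no further motion. Now I withdraw straight up with the fingers shut.

play_rows(
  commands=[
    [0,0,-3,0,0,0],
    [0,0,-15,0,0,0],
    [0,0,-40,0,0,0],
    [0,0,-75,0,0,0],
    [0,0,-110,0,0,0],
  ],
)

```text
t: 8.68
tcp_pos: [497.1, -51.2, 136.1]
eef_rot: [0.835, -0.551, -0.001, -0.0]
force: [0.0, -0.4, 0.9]
width: 0.0
```

play_rows(
  commands=[
    [15,50,-15,0,0,0],
    [30,100,-20,0,0,0],
    [40,140,-20,0,0,0],
    [40,150,-20,0,0,0],
    [40,150,-20,0,0,0],
  ],
)

```text
t: 9.3
tcp_pos: [375.1, -147.2, 156.7]
eef_rot: [0.835, -0.551, -0.0, -0.0]
force: [1.1, 0.2, 0.6]
width: 0.0
```

```bash
python3 - <<'E'
from h import *
o=r.get_obs();print(o["t"],o["tcp_pos"].round(1),o["force"].round(2))
s=capture("scene");t=capture("top");cv2.imwrite("pics/es.png",s);cv2.imwrite("pics/et.png",t)
it,is_=camera_info("top"),camera_info("scene")
for a,b in [((276,228),(211,211)),((333,213),(180,265))]:
    ca,sa=blob(t,a);cb,sb=blob(s,b);print(ca,sa,cb,sb,*tri([ray(it,ca),ray(is_,cb)]))
cv2.imwrite("pics/s8.png",np.clip(cv2.resize(s[110:330,150:330],None,fx=2.6,fy=2.6)*1.4,0,255).astype(np.uint8))
d=lambda A,B:np.abs(A.astype(int)-B).sum(2)
S0=cv2.imread("pics/scene0.png")
for n,(x0,y0,x1,y1) in dict(bottle=(270,118,305,168),jar=(216,235,248,275),offcut=(245,192,275,222),screw=(150,318,215,384)).items():print(n,(d(s,S0)[y0:y1,x0:x1]>60).mean().round(3))
E
```

```text
9.3 [ 375.1 -147.2  156.7] [1.11 0.19 0.61]
[277.20175439 228.5       ] [  7   6  12  12 114] [211.26356589 212.7751938 ] [  5   7  14  12 129] [496.11822459 -51.51716235  42.50591947] [np.float64(0.6199543267709366), np.float64(0.6199543267709536)]
[333.2173913  212.66086957] [  6   5  12  12 115] [180.08235294 265.22352941] [  4   5  16  14 170] [ 529.25402059 -166.10176955   41.53821185] [np.float64(0.1883717278736909), np.float64(0.18837172787360829)]
bottle 0.039
jar 0.0
offcut 0.0
screw 0.0
```

View pics/s8.png

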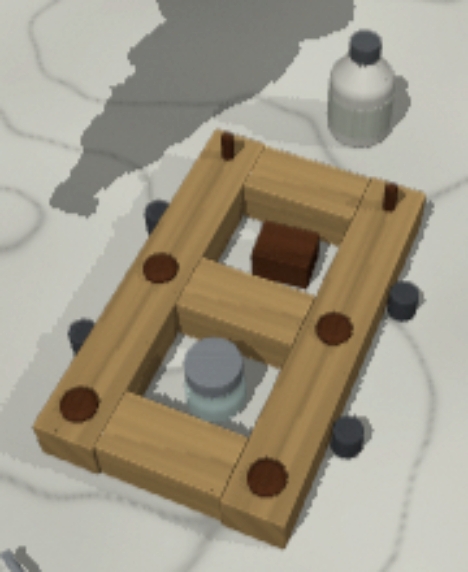

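The plug at crop (160,268) now lies flat like the others, triangulating at 42.5 mm against 41.5–42.9 for the seated heads. The bystanders are where they were; the small change in the bottle region looks like the arm's shadow. The arm is clear, so I hand in.

```bash
python3 -c "
from cell import r
print(r.hand_in(), r.get_obs()['t'])"
```

```text
the job is handed in; nothing more can be done
the job is handed in; nothing more can be done
```

I pressed the proud plug, at about (497, −51) mm, straight down with the shut fingertips until it met its hard stop. Then I withdrew straight up, moved clear and handed in at about 9.4 s.

- **Force:** it slid at about 2–3 N. The highest force I read at the stop was about 19 N, under the 35 N limit. Forces were only read at the end of each move.
- **Plug height:** afterwards its head triangulates at 42.5 mm, against 41.5–42.9 mm for the seated heads. No stem shows in the final picture.
- **Bystanders:** the jar, offcut and screwdriver regions are unchanged in the scene camera. 4% of the pixels in the bottle's region changed, which I put down to the arm's shadow. The bottle looks in place, but I did not measure its position.
- **Other plugs and pins:** I read no unexpected contact forces.
- **Disagreement:** the tips touched the head at a TCP reading of about 43 mm and stopped at 24.4 mm, where the given geometry puts the stop at 47 mm. The real tips therefore sit about 22 mm behind the stated TCP, so I used force and pictures rather than the reported height to decide when to stop.

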